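# Swing down the drying cabinet's hatch with the hook rod

## Robot

A 7-joint arm with a two-finger parallel gripper is mounted at the origin on a cart in front of the work surface, level with it; the furniture and walls round the work are solid. World frame = base frame: x ahead of the robot, y to its left, z up, the work surface at z = 0. Lengths are in m, angles in rad, forces in N, time in s.
With the tool pointing down it reaches from about 0.425 to 0.925 m from the base axis. Payload 6.8 kg.
Tool frame: the origin (TCP) lies midway between the tips of the shut fingers; the grasp point (between the pads) lies 19 mm behind it (grip_point_offset is the z of the grasp point in the tool frame, in m); z points along the fingers, y is the line along which they close (so a half turn about z gives the same grasp; the last joint's range is limited). The gripper opens to 85 mm and grips with 20 to 120 N. Pads are 22 mm wide; open, the fingers measure 114 mm over their backs; the gripper's body (76 mm by 85 mm) begins 54 mm behind the grasp point. The pads swing forward as they close: fully open they stand 13 mm farther back than shut.
Start: joints at [-1.399, 0.477, 0.022, 1.555, -0.011, 1.109, -0.083], TCP at [0.186, 0.649, 0.231] pointing down, gripper open.
Joint ranges: [-2.96, 2.96], [-0.34, 2.1], [-1.41, 1.46], [0.24, 2.44], [-1.37, 4.51], [0.17, 1.92], [-2.96, 2.96]. Speed limits (rad/s): [2.39, 2.39, 3.14, 3.14, 3.14, 3.14, 3.14].

## Interface

Orientations are given as a rotation vector (axis times angle).
In Python, from bench import get_obs, grab_frame, calibration, hand_in, grip_point_offset gives the robot as it stands.
- The arm moves only by the shell command python3 -m pendant 'ROWS' [OPENING] [FORCE]. ROWS is a JSON object of lists of equal length, an entry for each row: "translation": the shift along the world's x, y, z in units of 25 mm (1.0 is 25 mm), a list of three; "delta_rot": the turn, a rotation vector about the world's x, y, z in units of 5 degrees (1.0 is 5 degrees), a list of three. In form: {"translation": [[dx, dy, dz], ...], "delta_rot": [[rx, ry, rz], ...]}. A call has 1 to 12 rows; each row is the pose to reach, as a shift and turn from the pose commanded when the call began; what a row does not reach only later rows make up. A row lasts 1/8 s, in which the tool goes at most 62.5 mm and 10.7 degrees, less where a joint would pass 70% of its speed; a pose out of reach is approached as far as the arm can. A call with a gripper value outside its range is refused whole. OPENING is the opening, from 0 (shut) to 1 (fully open), set as the call begins (- or left out, the last holds). The fingers move at their own pace and stop on an object; FORCE is the grip in N (left out, the last holds). Time passes only in rows, so rows that repeat a pose let the fingers close. It gives the time, the measured TCP pose, the force, the opening and the grip force at its end, in the units of the state.
- get_obs(): the state, without advancing time (a new reading comes with each control period).
- grab_frame(name): name is "scene" or "side" or "wrist"; returns (picture, depth): 420x560x3 uint8, red, green, blue; 420x560 float32, m along the optical axis (not along the pixel's ray), 0 where there is no reading.
- calibration(name): a dict with "K" (3x3 intrinsics, pixels), "rvec" (rotation vector, rad) and "tvec" (3), from world to camera coordinates, as OpenCV has them. Camera axes: x right, y down, z forward; pixel columns grow to the right and rows downward; lengths in m; the calibration is good to about 2 mm. A picture is of the moment at which its call begins: read the wrist's pose just before it. calibration takes no time and is no camera call; for the wrist camera it gives the pose at the moment of the call.
- hand_in(): hands the job in; it is judged then, once.
The state is a dict: "clock": time; "joints": joint angles; "qvel": joint speeds; "tau": joint torques, N m; "tcp_pos": TCP position; "orientation": TCP orientation; "contact_force": force on the tool from outside, world axes, zero at the start; "moment": the same for the moment, N m; "grip_width": finger opening in m; "gripper_force": force on a finger pad.
Only numpy, scipy, OpenCV 4.12 (cv2) and the standard library are available. Lean on these libraries where they do the work, as an engineer would, in place of code of your own. Each camera call takes 0.05 s, during which the arm holds its last target. There are 200 camera calls.

## Task

The drying cabinet is hot: take the hook rod from its rest, catch the ring eye on its hatch with it, and swing the hatch gently down until it is fully open against its stop. Then unhook the rod and lay it back in its rest as it was. Touch the cabinet and its hatch with nothing but the rod, and leave everything else on the bench where it is.

Things in the scene. Friction and masses are not known exactly. Their poses are not given: they have to be found in the camera images.
- rod_handle (a point): Centre of the hook rod's wooden handle: a flat-sided bar 90 long (along x), 22 wide (y), 28 high (z); rod 0.13 kg. +x runs along the rod to the hook, z is up as it lies in its rest. A 6.6 mm thick steel shank follows the x axis from the handle to the hook, 166 mm from this point. Balance point about 43 mm from here towards the hook.
- hook_bend (a point): Bend of the rod's hook, at x 166, z -4 mm from the handle centre, same axes. From the bend the 6.6 mm thick tip runs down and back towards the handle, to x 159, z -23 mm (centre line). In the rest the tip hangs straight down below the shank.
- rest_seat (a point): Seat of the rod's rest, a dark steel foot plate (160 x 60, fixed to the bench) with two cradles. This point is where the handle centre lies, 70 mm above the bench; +x points along the laid rod to the hook. A cradle 36 mm behind it (26 wide at the bottom, flaring) holds the handle's end, a V fork 85 mm ahead holds the shank; both are 8 mm thick, their prongs reach 90 mm above the bench. The handle between them is free.
- eye (a point): Centre of the steel ring eye on the hatch's outer face, 105 mm from the hinge line along the hatch and 30 mm out from the face. Inner diameter 41, bar 7 mm thick. Hatch closed, the ring lies flat (its hole faces up) and sticks out towards the robot; it is fixed to the hatch and turns with it. Axes x (into the cabinet), y along the hinge, z along the hatch away from the hinge.
- hatch_hinge (a point): Middle of the hinge line at the hatch's lower edge, on its outer face, 190 mm above the bench; y runs along the hinge line, -x is straight out of the cabinet's front.
- hatch (a joint): Angle of the hatch (grey, 208 wide, 130 high, 10 mm thick): 0 closed and upright, up to 0.25 (ajar) at the start, 1.57 fully open: level against its stop, outer face down, ring hanging below it. Its upper edge swings out and down. Stiff stays hold it wherever it is left; 2 to 3 N at the ring moves it.
- cabinet: Grey sheet-metal drying cabinet, fixed, 200 deep, 260 wide, 345 high; origin on the bench straight below the middle of the hinge line, -x points out of its front. A lamp bar on two arms hangs in front of the hatch at x -155 to -195, y -110 to 110, z 347 to 369 mm, so a gripper pointing straight down cannot stand before the eye: tilt it.
- hook_rod: The whole hook rod (origin at the handle's centre, x to the hook): wooden handle, brass ferrule, steel shank and hook, 220 mm long.
- glue_tin: Open round tin 88 across, 45 high, origin at its underside, upright on the bench. Bystander.
- polish_tin: Flat round polish tin 80 across, 23 high, origin at its underside, on the bench before the cabinet. Bystander.
- thread_spool: Thread spool 42 across, 48 high, standing, origin at its underside, left of the cabinet. Bystander.

How it is judged:
By the outcome, as a careful person would: the job done as asked, in the order asked, and still so for the second after the job is handed in, with the robot touching nothing.
It also fails if it takes over 50 s, if anything falls off the work surface, if the arm or the gripper's body presses on something with over 40 N, if the wrist force passes 120 N, or if a joint passes its speed limit or range.

## Working session

There is one attempt and no reset: what is moved stays moved. The work goes in short steps, Python scripts to look and compute and a shell command to move; the robot and the scene stay as the last step left them, time stands still between calls to the robot, and variables do not carry over. Pictures are saved under pics/ and viewed, at most 10 in all, crops included, and the job is handed in when it is done.

```bash
ls; mkdir -p pics; cat > h.py <<'E'
import numpy as np, cv2
from bench import *
def grab(n):
    c=calibration(n); p,d=grab_frame(n)
    K=np.array(c["K"]);R=cv2.Rodrigues(np.array(c["rvec"],float))[0];t=np.array(c["tvec"],float).ravel()
    v,u=np.mgrid[:d.shape[0],:d.shape[1]]
    P=np.stack([(u-K[0,2])/K[0,0]*d,(v-K[1,2])/K[1,1]*d,d],-1)
    W=(P-t)@R; W[d==0]=np.nan
    return p,d,W,(K,R,t)
def save(f,p): cv2.imwrite("pics/"+f,p[...,::-1])
E
python3 - <<'E'
from h import *
a=grab("scene");b=grab("side")
for n,x in (("scene",a),("side",b)):
    np.savez(n+"0.npz",p=x[0],d=x[1],W=x[2],K=x[3][0],R=x[3][1],t=x[3][2]); save(n+"0.png",x[0])
    print(n, -x[3][1].T@x[3][2])
print(get_obs()["orientation"],grip_point_offset)
E
```

```text
pics
scene [ 0.22442304 -0.51571482  0.98100594]
side [-0.03069753  0.12445169  1.03052975]
[-4.38038117e-01 -3.11078646e+00  2.68181465e-03] -0.0187
```

View pics/scene0.png

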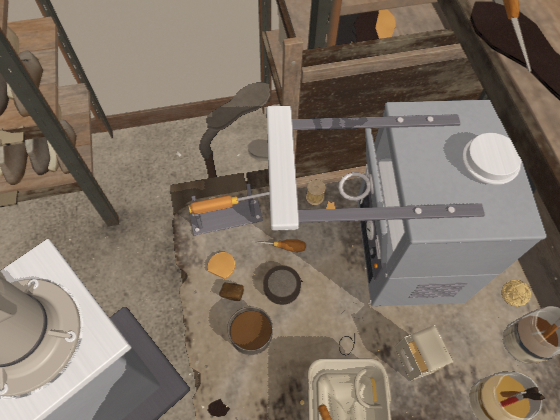

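View pics/side0.png

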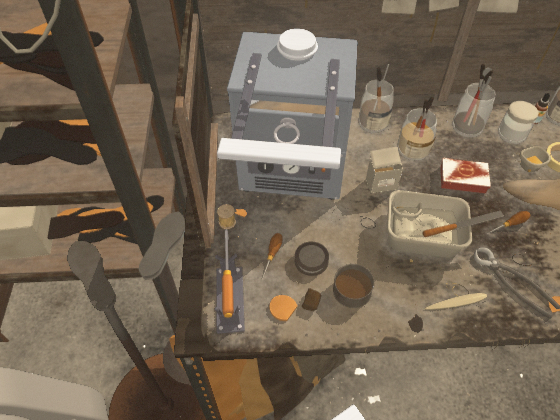

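Scene view: rod in its rest at about (215,205), lamp bar at (283,165), ring at (354,187), cabinet on the right. Side view: rod from (228,300) to (227,215), ring at (287,131), lamp bar at (280,152).

```bash
python3 - <<'E'
from h import *
for n,bx in (("scene",(370,540,95,245)),("side",(225,365,30,110))):
    z=np.load(n+"0.npz");W=z["W"];p=z["p"].astype(int)
    m=np.zeros(W.shape[:2],bool);m[bx[2]:bx[3],bx[0]:bx[1]]=1
    q=W[m&(abs(W[...,2]-.345)<.006)]
    c=cv2.minAreaRect(q[:,:2].astype(np.float32)); print(n,"top",len(q),np.median(q[:,2]),c,cv2.boxPoints(c).round(4).tolist())
    # handle orange
    hb=(185,245,190,222) if n=="scene" else (215,240,262,322)
    m[:]=0;m[hb[2]:hb[3],hb[0]:hb[1]]=1
    o=m&(p[...,0]>p[...,2]+70)&(W[...,2]>.05)
    q=W[o];c=cv2.minAreaRect(q[:,:2].astype(np.float32));print(" handle",len(q),q.mean(0),np.percentile(q[:,2],[5,50,95]),c,cv2.boxPoints(c).round(4).tolist())
    # lamp
    L=W[(p.min(-1)>170)&(abs(W[...,2]-.365)<.012)];c=cv2.minAreaRect(L[:,:2].astype(np.float32));print(" lamp",len(L),np.median(L[:,2]),c)
    # ring rows
    rb=(335,375,170,203) if n=="scene" else (270,303,115,142)
    for v in range(rb[2],rb[3],4):
        print(v,[tuple((W[v,u]*1000).round().tolist()) for u in range(rb[0],rb[1],5)])
big=[]
for n,b in (("scene",(325,165,385,215)),("side",(255,110,315,160)),("scene",(180,175,290,235)),("side",(205,205,250,335))):
    i=np.load(n+"0.npz")["p"][b[1]:b[3],b[0]:b[2]];f=min(390/i.shape[1],290/i.shape[0])
    i=cv2.resize(i,None,fx=f,fy=f,interpolation=2);o=np.zeros((295,395,3),np.uint8);o[:i.shape[0],:i.shape[1]]=i;big.append(o);print(b,f)
save("crops.png",np.vstack([np.hstack(big[:2]),np.hstack(big[2:])]))
E
```

```text
scene top 14362 0.3455555358201486 ((0.7062464952468872, -0.38115394115448), (0.26618364453315735, 0.25834622979164124), 49.98250961303711) [[0.5217000246047974, -0.4000000059604645], [0.7196000218391418, -0.566100001335144], [0.8907999992370605, -0.36230000853538513], [0.6929000020027161, -0.19619999825954437]]
 handle 550 [ 0.4574946  -0.05999005  0.07879131] [0.06580503 0.08079414 0.08593748] ((0.46023836731910706, -0.057883672416210175), (0.02267715521156788, 0.10552411526441574), 60.988067626953125) [[0.40860000252723694, -0.0421999990940094], [0.5008999705314636, -0.0934000015258789], [0.511900007724762, -0.07360000163316727], [0.4196000099182129, -0.02239999920129776]]
 lamp 5044 0.3699847892230318 ((0.6421685218811035, -0.3299325108528137), (0.21956472098827362, 0.3877912163734436), 50.368385314941406)
170 [(748.0, -150.0, 18.0), (755.0, -159.0, 21.0), (764.0, -167.0, 22.0), (775.0, -174.0, 19.0), (781.0, -183.0, 22.0), (792.0, -190.0, 19.0), (696.0, -256.0, 195.0), (642.0, -295.0, 295.0)]
174 [(740.0, -158.0, 18.0), (749.0, -166.0, 19.0), (758.0, -174.0, 17.0), (614.0, -276.
[... 2896 characters left out ...]
.0), (604.0, -319.0, 294.0), (613.0, -338.0, 277.0)]
131 [(659.0, -292.0, 253.0), (618.0, -279.0, 292.0), (643.0, -307.0, 258.0), (637.0, -316.0, 258.0), (630.0, -324.0, 259.0), (621.0, -331.0, 262.0), (614.0, -339.0, 264.0)]
135 [(662.0, -293.0, 238.0), (612.0, -275.0, 289.0), (644.0, -307.0, 245.0), (638.0, -317.0, 244.0), (632.0, -326.0, 244.0), (623.0, -333.0, 248.0), (620.0, -344.0, 245.0)]
139 [(662.0, -293.0, 225.0), (606.0, -271.0, 283.0), (649.0, -311.0, 227.0), (641.0, -318.0, 229.0), (633.0, -327.0, 231.0), (580.0, -303.0, 288.0), (619.0, -344.0, 234.0)]
(325, 165, 385, 215) 5.8
(255, 110, 315, 160) 5.8
(180, 175, 290, 235) 3.5454545454545454
(205, 205, 250, 335) 2.230769230769231
```

View pics/crops.png

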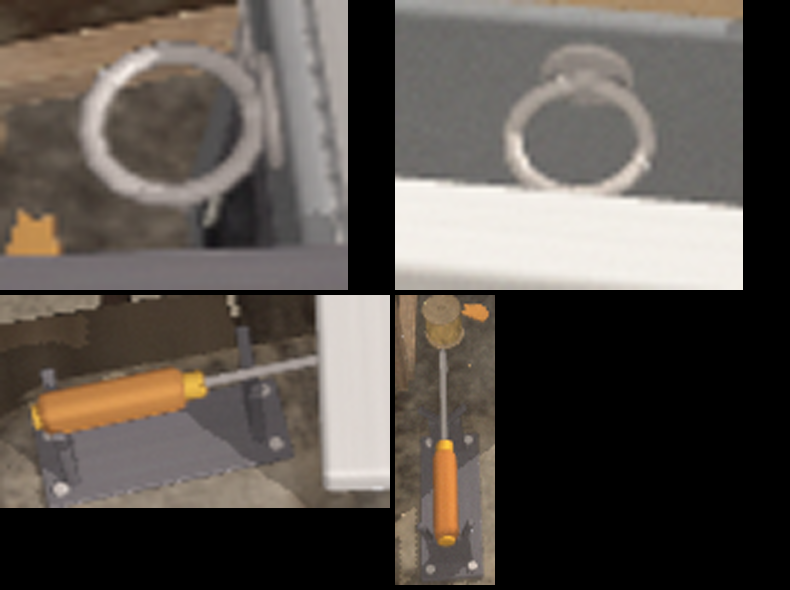

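Crops: ring well visible in both views (scene ~(354,187), side ~(287,131)), rod with yellow ferrule toward the fork; hook tip ends just before the spool. Now accurate fits.

```bash
python3 - <<'E'
from h import *
from scipy.optimize import least_squares
D={n:np.load(n+"0.npz") for n in("scene","side")}
def plane(q):
    for _ in range(6):
        c=q.mean(0);n=np.linalg.svd(q-c,full_matrices=False)[2][2];r=(q-c)@n;q=q[abs(r)<max(.004,1.5*np.median(abs(r)))]
    return c,n*np.sign(-n[0]),len(q),r.std()
# hatch plane
W=D["side"]["W"];q=np.vstack([W[112:150,250:268].reshape(-1,3),W[112:142,306:322].reshape(-1,3)]);q=q[np.isfinite(q[:,0])&(q[:,2]<.31)&(q[:,2]>.2)]
print("hatchpts z",np.percentile(q[:,2],[5,50,95]));c,n,k,s=plane(q);print("hatch",c,n,k,s,"theta?",np.degrees(np.arctan2(-n[2],np.hypot(*n[:2]))),"yaw",np.degrees(np.arctan2(n[1],n[0])))
# lower front panel
W2=W[168:190,250:330].reshape(-1,3);W2=W2[np.isfinite(W2[:,0])];cf,nf,k,s=plane(W2);print("front",cf,nf,k,s,"yaw",np.degrees(np.arctan2(nf[1],nf[0])))
# right/cabinet side face from scene
for nm,b in(("scene",(380,245,460,295)),):
    q=D[nm]["W"][b[1]:b[3],b[0]:b[2]].reshape(-1,3);q=q[np.isfinite(q[:,0])];cs,ns,k,s=plane(q);print("rightside",cs,ns,k,s,"yaw",np.degrees(np.arctan2(ns[1],ns[0])))
# ring
for nm,b in(("scene",(325,168,380,206)),("side",(265,115,306,143))):
    q=D[nm]["W"][b[1]:b[3],b[0]:b[2]].reshape(-1,3);q=q[np.isfinite(q[:,0])]
    h=(q-c)@n; q=q[(h>.012)&(h<.07)&(q[:,2]>.26)&(q[:,2]<.32)]
    pc=plane(q);e=np.array([0,0,1.])
    f=lambda x:np.hypot(q[:,0]-x[0],q[:,1]-x[1])-.024
    r=least_squares(f,[.6,-.297],loss="soft_l1",f_scale=.002);print("ring",nm,len(q),r.x,np.std(r.fun),np.median(q[:,2]),"out",(np.r_[r.x,np.median(q[:,2])]-c)@n)
# rod
for nm,b in(("scene",(185,185,272,218)),("side",(215,222,242,326))):
    W=D[nm]["W"][b[1]:b[3],b[0]:b[2]];p=D[nm]["p"][b[1]:b[3],b[0]:b[2]]
    hue=cv2.cvtColor(np.ascontiguousarray(p),cv2.COLOR_RGB2HSV)
    or_=(hue[...,1]>150)&(hue[...,2]>110)&(W[...,2]>.055)
    u=np.array([np.cos(np.radians(-28.5)),np.sin(np.radians(-28.5))]);w=np.array([-u[1],u[0]])
    sh=(W[...,2]>.06)&(W[...,2]<.09)&(abs((W[...,:2]-[.46,-.058])@w)<.012)&(abs((W[...,:2]-[.46,-.058])@u-.1)<.09)&~or_&((W[...,:2]-[.46,-.058])@u>.06)
    A=W[or_];S=W[sh]
    l=cv2.fitLine(S[:,:2].astype(np.float32),5,0,.001,.001).ravel();print(nm,"shank",len(S),np.degrees(np.arctan2(l[1],l[0])),l[2:],"z",np.median(S[:,2]))
    x=(A[:,:2]-[.46,-.058])@u
    print(" orange ends",np.percentile(x,[1,99]),"hue by x",[(round(float(t),3),int(np.median(hue[or_][abs(x-t)<.003,0])),round(float(np.mean(((A[:,:2]-[.46,-.058])@w)[abs(x-t)<.003])),4)) for t in np.arange(-.056,.064,.006) if (abs(x-t)<.003).any()])
    xs=(S[:,:2]-[.46,-.058])@u;print(" shank x",xs.min(),np.percentile(xs,98),xs.max(), [round(float(np.mean(((S[:,:2]-[.46,-.058])@w)[abs(xs-t)<.01])),4) for t in (.08,.1,.12,.14,.16)])
E
```

```text
hatchpts z [0.22274012 0.26583087 0.30581327]
hatch [ 0.63866444 -0.30786381  0.27187758] [-0.75382885  0.62101787 -0.21465989] 596 0.0011415232516414106 theta? 12.395574611507072 yaw 140.5176848839328
front [ 0.64604796 -0.33857731  0.07466684] [-0.77320144  0.63218691 -0.04999247] 1466 0.0016265180859761157 yaw 140.72979390446557
rightside [ 0.62182732 -0.48000708  0.2154443 ] [-0.64373666 -0.76524407  0.0021502 ] 2568 0.0007589826700789194 yaw -130.0711320620369
ring scene 280 [ 0.60209907 -0.29666637] 0.002047105326392156 0.28840427580523864 out 0.030970220856439457
ring side 152 [ 0.60217086 -0.29627053] 0.0019705840164088123 0.28880241521142724 out 0.03107646291962786
scene shank 112 -27.928389 [ 0.53911704 -0.0992548 ] z 0.07137936988815605
 orange ends [-0.05075184  0.04968039] hue by x [(-0.05, 19, -0.0023), (-0.044, 14, -0.0025), (-0.038, 15, -0.0026), (-0.032, 15, -0.0039), (-0.026, 15, -0.0034), (-0.02, 15, -0.0028), (-0.014, 15, -0.0033), (-0.008, 15, -0.0031), (-0.002, 15, -0.0034), (0.004, 15, -0.0031), (0.01, 15, -0.0033), (0.016, 15, -0.003), (0.022, 15, -0.0028), (0.028, 15, -0.003), (0.034, 15, -0.0028), (0.04, 17, -0.0017), (0.046, 20, -0.001), (0.052, 20, -0.0007)]
 shank x 0.06103929115778796 0.12077287029447094 0.12206666654695275 [0.0015, 0.0014, 0.0017, nan, nan]
side shank 166 -27.191452 [ 0.54980725 -0.10560647] z 0.07117620560983684
 orange ends [-0.05280986  0.04984986] hue by x [(-0.056, 18, 0.0005), (-0.05, 18, 0.0001), (-0.044, 13, 0.0001), (-0.038, 13, -0.0008), (-0.032, 13, -0.0005), (-0.026, 13, -0.0), (-0.02, 13, -0.0008), (-0.014, 13, -0.0001), (-0.008, 13, -0.001), (-0.002, 13, -0.0007), (0.004, 13, -0.0012), (0.01, 13, 0.0005), (0.016, 13, -0.0003), (0.022, 13, 0.0011), (0.028, 13, 0.0012), (0.034, 13, -0.0004), (0.04, 16, 0.0005), (0.046, 19, 0.0017), (0.052, 18, -0.0014)]
 shank x 0.06000905237950814 0.16047596158839336 0.1680132819066669 [0.0001, 0.0024, 0.0019, 0.0018, 0.0016]
  return _methods._mean(a, axis=axis, dtype=dtype,
  ret = ret.dtype.type(ret / rcount)
```

```bash
cat >> h.py <<'E'
from scipy.spatial.transform import Rotation as Ro
GO=.0187
C=np.array([.4565,-.0575,.070]); YAW=-27.5     # rod in rest
H=np.array([.6417,-.3298,.19]); CX=np.array([np.cos(np.radians(-40)),np.sin(np.radians(-40)),0])
XG=.008
def toolR(yaw,lean):
    a,l=np.radians(yaw),np.radians(lean); u=np.array([np.cos(a),np.sin(a),0]); w=np.array([-u[1],u[0],0])
    z=-np.cos(l)*np.array([0,0,1])+np.sin(l)*u
    return np.stack([np.cross(w,z),w,z],1)
def delta(p,R,o=None):
    o=o or get_obs(); R0=Ro.from_rotvec(o["orientation"])
    rv=(Ro.from_matrix(R)*R0.inv()).as_rotvec()
    print("T",np.round((p-np.array(o["tcp_pos"]))/.025,2).tolist(),"R",np.round(np.degrees(rv)/5,2).tolist())
E
python3 - <<'E'
from h import *
R=toolR(YAW,30); u=np.array([np.cos(np.radians(YAW)),np.sin(np.radians(YAW)),0])
g=C+XG*u+R[:,2]*GO; print("grasp",g); delta(g-R[:,2]*.1,R)
delta(np.array([.45,.3,.25]),R)
E
```

```text
grasp [ 0.47188964 -0.06551134  0.05380532]
T [9.65, -27.63, -3.6] R [-2.21, -5.59, -2.24]
T [10.55, -13.93, 0.78] R [-2.21, -5.59, -2.24]
```

```bash
python3 -m pendant '{"translation":[[1.5,-2,0.2],[3,-4,0.3],[4.5,-6,0.4],[6,-8,0.5],[7.5,-10,0.5],[9,-12,0.5],[10,-14,0.3],[10.4,-16,0]],"delta_rot":[[-0.3,-0.7,-0.3],[-0.6,-1.4,-0.6],[-0.8,-2.1,-0.8],[-1.1,-2.8,-1.1],[-1.4,-3.5,-1.4],[-1.7,-4.2,-1.7],[-2,-5,-2],[-2.2,-5.6,-2.2]]}' 1 40
python3 -m pendant '{"translation":[[0,-2,-0.5],[0,-4,-1],[-0.1,-6,-1.5],[-0.3,-8,-2],[-0.5,-10,-2.8],[-0.7,-11.6,-3.6],[-0.7,-11.6,-3.6],[-0.7,-11.6,-3.6]],"delta_rot":[[0,0,0],[0,0,0],[0,0,0],[0,0,0],[0,0,0],[0,0,0],[0,0,0],[0,0,0]]}'
python3 - <<'E'
from h import *
print(get_obs()["joints"])
R=toolR(YAW,30); u=np.array([np.cos(np.radians(YAW)),np.sin(np.radians(YAW)),0])
delta(C+XG*u+R[:,2]*(GO-.1),R)
x=grab("wrist");np.savez("w1.npz",p=x[0],W=x[2]);y=grab("side")
save("w1.png",np.hstack([x[0][:, :],y[0]])[::1][:420,:] if 0 else cv2.resize(np.hstack([x[0],y[0]]),(800,300)))
E
```

```text
clock: 1.1
tcp_pos: [0.4474, 0.2469, 0.2312]
orientation: [0.622, 2.55, -0.164]
contact_force: [0.1, -1.5, 0.1]
grip_width: 0.0854
gripper_force: 0.0
clock: 2.1
tcp_pos: [0.4374, 0.0133, 0.1554]
orientation: [0.59, 2.571, -0.276]
contact_force: [0.1, -0.0, -0.0]
grip_width: 0.0854
gripper_force: 0.0
[-0.07307319  0.11927823 -0.48674836  2.42374702  1.01386339  0.65180295
 -0.2736736 ]
T [-0.39, -2.23, -0.6] R [0.87, -0.43, -0.07]
```

View pics/w1.png

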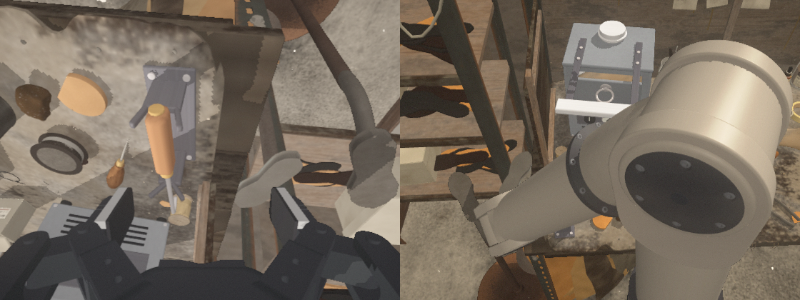

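Wrist view: rod under the gripper, handle (155,140), fork and hook toward the bottom (180,210); nothing blocking. Joint 4 is at its limit, so I'll lean less at the grasp; a quick kinematic fit will tell what is reachable.

```bash
cat > kin.py <<'E'
from h import *
import itertools
from scipy.optimize import least_squares
def fk(q,s,P):
    h,a,b,L,o1,o7,ea,eb=P
    R=Ro.from_euler("z",o1+s[0]*q[0]);p=np.array([0,0,h])
    R=R*Ro.from_euler("y",s[1]*q[1])*Ro.from_euler("z",s[2]*q[2]);p=p+R.apply([ea,0,a])
    R=R*Ro.from_euler("y",s[3]*q[3])*Ro.from_euler("z",s[4]*q[4]);p=p+R.apply([eb,0,b])
    R=R*Ro.from_euler("y",s[5]*q[5])*Ro.from_euler("z",o7+s[6]*q[6]);p=p+R.apply([0,0,L])
    return p,R
E
python3 - <<'E'
from kin import *
o=get_obs()
obs=[([-1.399,.477,.022,1.555,-.011,1.109,-.083],[.186,.649,.231],[-4.38038117e-01,-3.11078646,2.68181465e-03]),(o["joints"],o["tcp_pos"],o["orientation"])]
best=[]
for s in itertools.product([1,-1],repeat=7):
    if s[1]<0: continue
    def f(P):
        r=[]
        for q,p,v in obs:
            pp,R=fk(q,s,P); r+=list(pp-p)+list(.3*(R*Ro.from_rotvec(v).inv()).as_rotvec())
        return np.array(r)
    for o7 in (0,1.57,3.14,-1.57):
        for o1 in (0,3.14):
            b=least_squares(f,[.3,.4,.4,.3,o1,o7,0,0],max_nfev=60);best.append((b.cost,s,b.x.round(4).tolist()))
best.sort(key=lambda x:x[0]);print(*best[:4],sep="\n")
import json;json.dump(best[0],open("kin.json","w"))
E
```

```text
(np.float64(2.750495661533555e-07), (-1, 1, -1, 1, -1, 1, -1), [5.0534, -4.9413, 3.7667, -5.2952, -0.0001, 1.5709, 1.419, 3.7972])
(np.float64(2.750495661533592e-07), (-1, 1, -1, 1, -1, 1, -1), [5.0534, -4.9413, 3.7667, -5.2952, 6.283, 1.5709, 1.419, 3.7972])
(np.float64(2.750495661533648e-07), (-1, 1, -1, 1, -1, 1, -1), [5.0534, -4.9413, 3.7667, -5.2952, -0.0001, 1.5709, 1.419, 3.7972])
(np.float64(2.750495661533658e-07), (-1, 1, -1, 1, -1, 1, -1), [5.0534, -4.9413, 3.7667, -5.2952, -0.0001, 1.5709, 1.419, 3.7972])
```

```bash
sed -i 's/^XG=.*/XG=.002/' h.py; python3 - <<'E'
from h import *
R=toolR(YAW,20); u=np.array([np.cos(np.radians(YAW)),np.sin(np.radians(YAW)),0])
delta(C+XG*u+R[:,2]*(GO-.08),R)
E
```

```text
T [0.14, -2.35, -1.06] R [1.8, 1.3, -0.08]
```

```bash
python3 -m pendant '{"translation":[[0.1,-1,-0.4],[0.14,-2.35,-1.06],[0.14,-2.35,-1.06],[0.14,-2.35,-1.06],[0.14,-2.35,-1.06]],"delta_rot":[[0.9,0.6,0],[1.8,1.3,-0.1],[1.8,1.3,-0.1],[1.8,1.3,-0.1],[1.8,1.3,-0.1]]}'
python3 - <<'E'
from kin import *
o=get_obs()
R=toolR(YAW,20); u=np.array([np.cos(np.radians(YAW)),np.sin(np.radians(YAW)),0])
delta(C+XG*u+R[:,2]*(GO-.08),R); print(o["joints"])
s=(-1,1,-1,1,-1,1,-1)
obs=[([-1.399,.477,.022,1.555,-.011,1.109,-.083],[.186,.649,.231]),([-0.07307319,0.11927823,-0.48674836,2.42374702,1.01386339,0.65180295,-0.2736736],[.4374,.0133,.1554]),(o["joints"],o["tcp_pos"])]
f=lambda P:np.concatenate([fk(q,s,[*P[:4],0,np.pi/2,*P[4:]])[0]-p for q,p in obs])
for lo in (1e-9,.1):
    b=least_squares(f,[.3,.4,.4,.3,0,0],bounds=([0,.2,.2,.1,-lo,-lo],[.6,.7,.7,.6,lo,lo]));print(b.x.round(4),abs(b.fun).max())
# wrist refinement of the rod
x=grab("wrist");p,W=x[0],x[2]; np.savez("w2.npz",p=p,W=W)
hsv=cv2.cvtColor(p,cv2.COLOR_RGB2HSV)
w=np.array([-u[1],u[0],0]);d=W-C; X=d@u;Y=d@w;Z=W[...,2]
near=(abs(Y)<.03)&(X>-.08)&(X<.2)&(Z>.045)&(Z<.1)
col=near&(hsv[...,1]>110)&(hsv[...,2]>90)
for t in np.arange(-.066,.066,.006):
    m=col&(abs(X-t)<.003)
    if m.sum()>5: print(round(t,3),m.sum(),int(np.median(hsv[m][:,0])),np.percentile(Y[m],[3,50,97]).round(4),np.percentile(Z[m],90).round(4))
m=near&~col&(X>.06)&(abs(Y)<.012)
for t in np.arange(.065,.19,.01):
    k=m&(abs(X-t)<.005)
    if k.sum(): print("sh",round(t,3),k.sum(),np.percentile(Y[k],[5,50,95]).round(4),np.median(Z[k]).round(4))
E
```

```text
clock: 2.82
tcp_pos: [0.4413, -0.0432, 0.1294]
orientation: [0.655, 2.718, -0.112]
contact_force: [0.5, 0.2, 0.1]
grip_width: 0.0854
gripper_force: 0.0
T [-0.07, -0.22, -0.07] R [-0.01, 0.06, -0.09]
[ 0.16082022  0.14397094 -0.3871195   2.39343     0.70764928  0.42724614
  0.2601979 ]
[ 0.2678  0.6191  0.4217  0.4245 -0.      0.    ] 0.06357118161819993
[ 0.4549  0.4813  0.5579  0.3348 -0.0128  0.083 ] 0.06000292873467131
-0.048 430 18 [-0.0035  0.003   0.0097] 0.0778
-0.042 572 13 [-0.0067  0.0024  0.0122] 0.083
-0.036 329 13 [-0.0069  0.0025  0.0123] 0.0842
-0.03 280 13 [-0.0071  0.0024  0.0123] 0.0842
-0.024 286 13 [-0.0072  0.0025  0.012 ] 0.0842
-0.018 250 13 [-0.0068  0.0024  0.0122] 0.0841
-0.012 247 13 [-0.0069  0.0031  0.0118] 0.084
-0.006 229 13 [-0.0072  0.0024  0.012 ] 0.0839
-0.0 234 13 [-0.0078  0.0025  0.0121] 0.0839
0.006 206 13 [-0.0075  0.0025  0.0116] 0.0839
0.012 201 13 [-0.0076  0.0018  0.0118] 0.0837
0.018 192 13 [-0.0072  0.0025  0.0119] 0.0838
0.024 179 14 [-0.0077  0.0018  0.012 ] 0.0837
0.03 170 13 [-0.008   0.0025  0.0115] 0.0835
0.036 134 13 [-0.0075  0.0018  0.0109] 0.0836
0.042 35 15 [-0.0054  0.0017  0.0082] 0.0825
0.048 54 19 [-0.0043  0.0021  0.0087] 0.0777
0.054 51 19 [-0.0052  0.0017  0.0084] 0.0773
sh 0.065 55 [-0.0008  0.0024  0.0048] 0.0716
sh 0.075 61 [-0.0008  0.0016  0.0048] 0.0716
sh 0.085 611 [-0.0113 -0.0042  0.0113] 0.0654
sh 0.095 58 [-0.001   0.0016  0.0049] 0.0713
sh 0.105 55 [-0.001   0.0016  0.005 ] 0.0714
sh 0.115 42 [-0.0011  0.0015  0.0042] 0.0714
sh 0.125 43 [-0.0012  0.0015  0.0042] 0.0713
sh 0.135 42 [-0.0013  0.0015  0.0042] 0.0712
sh 0.145 37 [-0.0013  0.0015  0.0043] 0.0711
sh 0.155 38 [-0.0014  0.0015  0.0043] 0.0707
sh 0.165 13 [-0.0015  0.0015  0.0043] 0.0708
```

```bash
sed -i 's/^C=np.*/C=np.array([.4573,-.0557,.070]); YAW=-28.0/' h.py; python3 - <<'E'
from h import *
R=toolR(YAW,20); u=np.array([np.cos(np.radians(YAW)),np.sin(np.radians(YAW)),0])
for b in(.08,.02,0):delta(C+XG*u+R[:,2]*(GO-b),R)
E
```

```text
T [-0.03, -0.14, -0.07] R [-0.01, 0.06, -0.19]
T [0.7, -0.52, -2.32] R [-0.01, 0.06, -0.19]
T [0.94, -0.65, -3.08] R [-0.01, 0.06, -0.19]
```

```bash
python3 -m pendant '{"translation":[[0,-0.14,-0.1],[0.35,-0.3,-1.2],[0.7,-0.52,-2.3],[0.8,-0.6,-2.7],[0.94,-0.65,-3.08],[0.94,-0.65,-3.08],[0.94,-0.65,-3.08],[0.94,-0.65,-3.08]],"delta_rot":[[0,0,-0.2],[0,0,-0.2],[0,0,-0.2],[0,0,-0.2],[0,0,-0.2],[0,0,-0.2],[0,0,-0.2],[0,0,-0.2]]}'
python3 - <<'E'
from h import *
R=toolR(YAW,20); u=np.array([np.cos(np.radians(YAW)),np.sin(np.radians(YAW)),0])
delta(C+XG*u+R[:,2]*GO,R);print(get_obs()["joints"])
E
```

```text
clock: 3.88
tcp_pos: [0.4647, -0.0612, 0.0525]
orientation: [0.683, 2.712, -0.117]
contact_force: [-0.7, 0.4, 0.6]
grip_width: 0.0853
gripper_force: 0.0
T [0.0, 0.06, -0.0] R [-0.02, 0.06, 0.05]
[ 0.0393086   0.34922183 -0.2117384   2.40271398  1.21770373  0.29649092
 -0.2344539 ]
```

```bash
python3 -m pendant '{"translation":[[0,0.05,0],[0,0.05,0],[0,0.05,0],[0,0.05,0],[0,0.05,0],[0,0.05,0]],"delta_rot":[[0,0,0],[0,0,0],[0,0,0],[0,0,0],[0,0,0],[0,0,0]]}' 0 110
```

```text
clock: 4.62
tcp_pos: [0.4648, -0.0597, 0.0524]
orientation: [0.681, 2.712, -0.116]
contact_force: [-1.5, 0.8, 6.9]
grip_width: 0.0203
gripper_force: 107.0
```

```bash
cat >> h.py <<'E'
O=-CX; CY=np.array([-CX[1],CX[0],0]); UZ=np.array([0,0,1.])
def rodR(yaw,pitch):
    a,p=np.radians(yaw),np.radians(pitch);f=np.array([np.cos(a),np.sin(a),0])
    x=np.cos(p)*f+np.sin(p)*UZ;y=np.array([-f[1],f[0],0]);return np.stack([x,y,np.cross(x,y)],1)
B=np.array([.166,0,-.004])
import json,os
def rel():
    j=json.load(open("rel.json"));return np.array(j[0]),np.array(j[1])
def tool(bend,Rr):   # tcp pose that puts hook bend there
    Rt,pt=rel(); c=bend-Rr@B; return c+Rr@pt,Rr@Rt
def rod_now():
    o=get_obs();Rt,pt=rel();R=Ro.from_rotvec(o["orientation"]).as_matrix()@Rt.T;return np.array(o["tcp_pos"])-R@pt,R
def cab(out,y,z): return np.array([H[0],H[1],0])+out*O+y*CY+z*UZ
def incab(p): d=p-H; return np.round([d@O,d@CY,p[2]],4)
E
python3 - <<'E'
from h import *
o=get_obs();Rr=rodR(YAW,0)
json.dump([(Rr.T@Ro.from_rotvec(o["orientation"]).as_matrix()).tolist(),(Rr.T@(np.array(o["tcp_pos"])-C)).tolist()],open("rel.json","w"))
json.dump([o["tcp_pos"].tolist() if hasattr(o["tcp_pos"],"tolist") else o["tcp_pos"],list(map(float,o["orientation"]))],open("graspose.json","w"))
print(rel()[1]); c,R=rod_now();print(incab(c+R@B))
for out,z in((.15,.25),(.105,.322),(.052,.325)):
    delta(*tool(cab(out,0,z),rodR(-40,18)))
E
python3 -m pendant '{"translation":[[0,0.05,0.4],[0,0.05,1],[0,0.05,2],[0,0.05,3],[0,0.05,4],[0,0.05,4],[0,0.05,4]],"delta_rot":[[0,0,0],[0,0,0],[0,0,0],[0,0,0],[0,0,0],[0,0,0],[0,0,0]]}'
```

```text
[ 8.50036514e-03  1.69596119e-05 -1.76183470e-02]
[0.1551 0.126  0.066 ]
T [-1.98, -3.2, 5.44] R [-2.02, -2.99, -2.38]
T [-0.6, -4.36, 8.32] R [-2.02, -2.99, -2.38]
T [1.02, -5.72, 8.44] R [-2.02, -2.99, -2.38]
clock: 5.5
tcp_pos: [0.4639, -0.0591, 0.1512]
orientation: [0.684, 2.713, -0.118]
contact_force: [0.0, 0.2, -0.8]
grip_width: 0.0208
gripper_force: 107.5
```

```bash
python3 -m pendant '{"translation":[[-0.4,-0.6,0.3],[-0.8,-1.3,0.6],[-1.2,-2,0.9],[-1.6,-2.7,1.2],[-1.95,-3.25,1.5],[-1.95,-3.25,1.5],[-1.95,-3.25,1.5],[-1.95,-3.25,1.5]],"delta_rot":[[-0.4,-0.6,-0.5],[-0.8,-1.2,-1],[-1.2,-1.8,-1.5],[-1.6,-2.4,-1.9],[-2,-3,-2.4],[-2,-3,-2.4],[-2,-3,-2.4],[-2,-3,-2.4]]}'
python3 - <<'E'
from h import *
print(get_obs()["joints"]);c,R=rod_now();print(incab(c+R@B),R[:,0])
for out,z in((.15,.25),(.105,.322),(.052,.325)):
    delta(*tool(cab(out,0,z),rodR(-40,18)))
E
```

```text
clock: 6.5
tcp_pos: [0.4332, -0.1429, 0.2001]
orientation: [0.88, 2.36, -0.296]
contact_force: [0.0, 1.1, -1.3]
grip_width: 0.0204
gripper_force: 107.5
[ 1.26909711  0.09635501 -1.4100739   2.43600315  1.25646078  0.59010828
 -0.31792178]
[0.1332 0.0073 0.259 ] [ 0.72501641 -0.62413926  0.2912068 ]
T [-0.72, 0.13, -0.47] R [-0.1, -0.2, 0.16]
T [0.66, -1.03, 2.41] R [-0.1, -0.2, 0.16]
T [2.29, -2.39, 2.53] R [-0.1, -0.2, 0.16]
```

```bash
python3 -m pendant '{"translation":[[0.1,-0.2,0.5],[0.3,-0.4,1],[0.4,-0.7,1.6],[0.6,-1,2.1],[0.66,-1.03,2.4],[0.66,-1.03,2.4],[0.66,-1.03,2.4],[0.66,-1.03,2.4]],"delta_rot":[[0,0,0],[0,-0.1,0.1],[-0.1,-0.2,0.16],[-0.1,-0.2,0.16],[-0.1,-0.2,0.16],[-0.1,-0.2,0.16],[-0.1,-0.2,0.16],[-0.1,-0.2,0.16]]}'
python3 - <<'E'
from h import *
print(get_obs()["joints"]);c,R=rod_now();print(incab(c+R@B),R[:,0])
for out,z in((.105,.322),(.052,.325)):
    delta(*tool(cab(out,0,z),rodR(-40,18)))
x=grab("side");y=grab("scene");np.savez("s2.npz",p=x[0],W=x[2],p2=y[0],W2=y[2])
save("s2.png",np.hstack([x[0][40:340,150:550],y[0][60:360,160:560]]))
E
```

```text
clock: 7.5
tcp_pos: [0.4506, -0.1662, 0.2603]
orientation: [0.85, 2.348, -0.291]
contact_force: [-0.3, -0.8, -2.1]
grip_width: 0.0203
gripper_force: 107.6
[ 1.26450148 -0.14227013 -1.18602758  2.3496783   0.72363573  0.38317702
  0.30544866]
[0.1061 0.0034 0.322 ] [ 0.73200774 -0.60673504  0.30989879]
T [-0.03, -0.1, 0.0] R [0.02, -0.0, -0.06]
T [1.59, -1.46, 0.12] R [0.02, -0.0, -0.06]
```

View pics/s2.png

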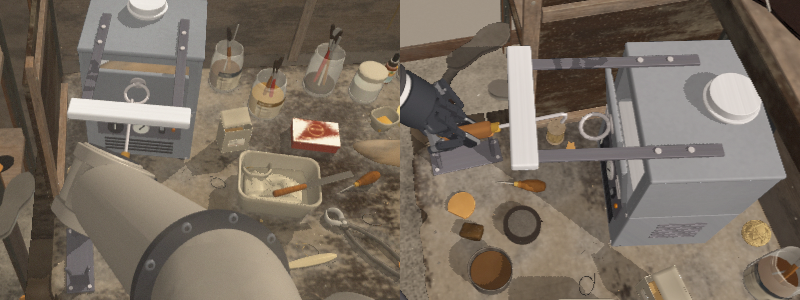

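The picture shows the rod passing under the lamp bar, hook end at about (565,117) of the right half, ring at (593,124). Check the hook against the ring in the cloud.

```bash
python3 - <<'E'
from h import *
z=np.load("s2.npz")
for n,W in(("side",z["W"]),("scene",z["W2"])):
    d=W-H;o=d@O;y=d@CY;h=W[...,2]
    for t in np.arange(.08,.156,.008):
        m=(abs(o-t)<.004)&(abs(y)<.035)&(h>.25)&(h<.34)
        if m.sum()>3: print(n,round(t,3),m.sum(),"y",np.percentile(y[m],[5,50,95]).round(4),"z",np.percentile(h[m],[5,50,95]).round(4))
    m=(o>.02)&(o<.082)&(abs(y)<.035)&(h>.265)&(h<.30)
    print("ring y",np.percentile(y[m],[1,99]),"o",np.percentile(o[m],[1,99]))
E
```

```text
side 0.104 5 y [0.0007 0.0009 0.0044] z [0.3194 0.324  0.3255]
side 0.112 10 y [0.0009 0.004  0.006 ] z [0.3233 0.3262 0.328 ]
ring y [-0.03107587  0.0339461 ] o [0.02021078 0.07351053]
scene 0.08 9 y [-0.0054 -0.0001  0.0064] z [0.2813 0.2837 0.2859]
scene 0.104 40 y [0.0006 0.002  0.0049] z [0.3029 0.3155 0.3254]
scene 0.112 28 y [0.0008 0.003  0.0061] z [0.3023 0.3242 0.3269]
scene 0.12 21 y [0.0004 0.0023 0.0056] z [0.3204 0.3224 0.3251]
scene 0.128 21 y [0.0009 0.0027 0.005 ] z [0.3168 0.3193 0.3228]
scene 0.136 21 y [0.0004 0.0023 0.0058] z [0.3145 0.3176 0.3205]
scene 0.144 21 y [0.0003 0.0023 0.0056] z [0.312  0.3148 0.3174]
scene 0.152 9 y [0.0003 0.0035 0.0053] z [0.3119 0.3132 0.3156]
ring y [-0.02559852  0.02762563] o [0.02147883 0.07690055]
```

```bash
python3 -m pendant '{"translation":[[0.2,-0.3,0.1],[0.5,-0.6,0.12],[0.9,-0.9,0.12],[1.3,-1.3,0.12],[1.65,-1.52,0.12],[1.65,-1.52,0.12],[1.65,-1.52,0.12],[1.65,-1.52,0.12]],"delta_rot":[[0,0,0],[0,0,0],[0,0,0],[0,0,0],[0,0,0],[0,0,0],[0,0,0],[0,0,0]]}'
python3 - <<'E'
from h import *
print(get_obs()["joints"]);c,R=rod_now();print(incab(c+R@B))
for out,z in((.050,.325),(.05,.299)):
    delta(*tool(cab(out,0,z),rodR(-40,18)))
z=grab("scene");W=z[2];d=W-H;o=d@O;y=d@CY;h=W[...,2]
m=(o>.02)&(o<.1)&(abs(y)<.01)&(h>.30)&(h<.345);print("hook",m.sum(),np.percentile(o[m],[2,98]),np.percentile(y[m],[5,50,95]),np.percentile(h[m],[2,98]))
m=(o>.02)&(o<.082)&(abs(y)<.035)&(h>.265)&(h<.30);print("ring y",np.percentile(y[m],[1,99]),"o",np.percentile(o[m],[1,99]))
E
```

```text
clock: 8.6
tcp_pos: [0.4918, -0.2045, 0.264]
orientation: [0.851, 2.346, -0.293]
contact_force: [0.7, 0.0, -1.5]
grip_width: 0.0206
gripper_force: 107.6
[ 1.33142704  0.0560465  -1.26711508  2.25997723  1.00890574  0.49960825
  0.13315179]
[0.0499 0.0004 0.3259]
T [0.0, 0.02, -0.02] R [0.03, 0.01, -0.06]
T [0.0, 0.02, -1.06] R [0.03, 0.01, -0.06]
hook 259 [0.02082837 0.09823313] [-0.00645118 -0.00064488  0.00765554] [0.30484284 0.32978289]
ring y [-0.0259846   0.02688743] o [0.02164427 0.07758559]
```

```bash
python3 -m pendant '{"translation":[[0,0,-0.3],[0,0,-0.6],[0,0,-0.85],[0,0,-1.06],[0,0,-1.06],[0,0,-1.06]],"delta_rot":[[0,0,0],[0,0,0],[0,0,0],[0,0,0],[0,0,0],[0,0,0]]}'
cat >> h.py <<'E'
K=np.array([.157,0,-.0075])
def bar(t): return .105*np.sin(t)+.054*np.cos(t), .19+.105*np.cos(t)-.054*np.sin(t)
def track(t,pitch,y=0):
    o,z=bar(t);Rr=rodR(-40,pitch);return tool(cab(o,y,z)+Rr@(B-K),Rr)
E
python3 - <<'E'
from h import *
c,R=rod_now();print(incab(c+R@B),incab(c+R@K),bar(.216))
for t in np.arange(.216,1.58,.15): print(round(t,2),end=" ");delta(*track(t,18-26*(t-.216)/1.354))
z=grab("scene");W=z[2];d=W-H;o=d@O;y=d@CY;h=W[...,2]
np.savez("s3.npz",p=z[0],W=W);a=cv2.resize(z[0][150:220,300:400],(400,280),interpolation=2);z=grab("side");a2=cv2.resize(z[0][95:165,240:340],(400,280),interpolation=2);save("s3.png",np.hstack([a,a2]))
E
```

```text
clock: 9.4
tcp_pos: [0.4923, -0.2045, 0.2377]
orientation: [0.851, 2.346, -0.292]
contact_force: [0.0, 0.0, -1.9]
grip_width: 0.0207
gripper_force: 107.6
[0.0496 0.0007 0.2996] [0.057  0.0007 0.2935] (np.float64(0.07524922942473973), np.float64(0.2809865565398696))
0.22 T [-0.56, 0.47, -0.49] R [0.03, 0.01, -0.06]
0.37 T [-1.03, 0.87, -0.7] R [0.4, 0.45, -0.06]
0.52 T [-1.43, 1.2, -0.97] R [0.77, 0.9, -0.06]
0.67 T [-1.75, 1.47, -1.3] R [1.14, 1.34, -0.06]
0.82 T [-1.99, 1.67, -1.68] R [1.5, 1.78, -0.06]
0.97 T [-2.13, 1.79, -2.07] R [1.87, 2.22, -0.06]
1.12 T [-2.19, 1.84, -2.48] R [2.24, 2.67, -0.06]
1.27 T [-2.15, 1.81, -2.89] R [2.61, 3.11, -0.06]
1.42 T [-2.02, 1.7, -3.27] R [2.98, 3.55, -0.06]
1.57 T [-1.8, 1.51, -3.63] R [3.35, 3.99, -0.06]
```

View pics/s3.png

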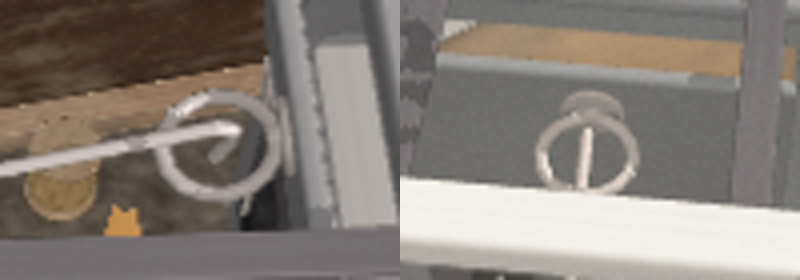

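The tip hangs through the ring hole (left crop around (225,140)), shank over the outer bar at (165,150). Now swing.

```bash
python3 -m pendant '{"translation":[[-0.2,0.15,-0.15],[-0.4,0.3,-0.3],[-0.56,0.47,-0.45],[-0.65,0.55,-0.52],[-0.75,0.65,-0.57],[-0.85,0.72,-0.62],[-0.95,0.8,-0.66],[-1.03,0.87,-0.7],[-1.13,0.95,-0.77],[-1.23,1.04,-0.83],[-1.33,1.12,-0.9],[-1.43,1.2,-0.97]],"delta_rot":[[0,0,0],[0,0,0],[0,0,0],[0.1,0.1,0],[0.2,0.2,0],[0.25,0.3,0],[0.3,0.35,0],[0.4,0.45,0],[0.5,0.55,0],[0.6,0.65,0],[0.7,0.8,0],[0.77,0.9,0]]}'
cat > st.py <<'E'
from h import *
c,R=rod_now();print(incab(c+R@B),"K",incab(c+R@K),"pitch",np.degrees(np.arcsin(R[2,0])),get_obs()["joints"].round(2) if hasattr(get_obs()["joints"],"round") else get_obs()["joints"])
z=grab("scene");W=z[2];d=W-H;o=d@O;y=d@CY;h=W[...,2]-.19
# hatch outer/inner face points: angle from hinge (excluding ring area)
m=(abs(y)>.045)&(abs(y)<.1)&(np.hypot(o,h)>.06)&(np.hypot(o,h)<.14)&(o>.005)&(h>-.02)&(h<.14)
if m.sum()>10:
    t=np.arctan2(o[m],h[m]);print("hatch ang pct",m.sum(),np.percentile(t,[10,50,90]).round(3),"rmax",np.percentile(np.hypot(o[m],h[m]),98))
E
python3 - <<'E'
from st import *
for t in np.arange(.5,1.6,.1): print(round(t,2),end=" ");delta(*track(t,18-26*(t-.216)/1.354))
E
```

```text
clock: 11.0
tcp_pos: [0.4562, -0.1743, 0.213]
orientation: [0.886, 2.442, -0.251]
contact_force: [-2.1, 4.1, 3.8]
grip_width: 0.0207
gripper_force: 108.2
[0.091  0.0006 0.2594] K [0.099  0.0005 0.2541] pitch 12.1382713057784 [ 1.29  0.11 -1.29  2.33  1.    0.53  0.08]
hatch ang pct 795 [0.317 0.385 0.452] rmax 0.13339512762068245
0.5 T [0.07, -0.04, 0.05] R [-0.06, -0.07, -0.05]
0.6 T [-0.16, 0.15, -0.16] R [0.19, 0.23, -0.05]
0.7 T [-0.35, 0.31, -0.39] R [0.43, 0.52, -0.05]
0.8 T [-0.51, 0.44, -0.64] R [0.68, 0.82, -0.05]
0.9 T [-0.62, 0.54, -0.9] R [0.93, 1.11, -0.05]
1.0 T [-0.7, 0.6, -1.17] R [1.17, 1.41, -0.05]
1.1 T [-0.73, 0.63, -1.44] R [1.42, 1.7, -0.05]
1.2 T [-0.72, 0.62, -1.71] R [1.66, 2.0, -0.05]
1.3 T [-0.67, 0.58, -1.98] R [1.91, 2.29, -0.05]
1.4 T [-0.58, 0.5, -2.24] R [2.16, 2.59, -0.05]
1.5 T [-0.45, 0.39, -2.48] R [2.4, 2.88, -0.05]
```

```bash
python3 -m pendant '{"translation":[[-0.08,0.08,-0.08],[-0.16,0.15,-0.16],[-0.26,0.23,-0.27],[-0.35,0.31,-0.39],[-0.43,0.38,-0.51],[-0.51,0.44,-0.64],[-0.57,0.49,-0.77],[-0.62,0.54,-0.9],[-0.66,0.57,-1.03],[-0.7,0.6,-1.17],[-0.72,0.62,-1.3],[-0.73,0.63,-1.44]],"delta_rot":[[0.1,0.1,0],[0.2,0.2,0],[0.3,0.4,0],[0.4,0.5,0],[0.55,0.65,0],[0.7,0.8,0],[0.8,0.95,0],[0.9,1.1,0],[1.05,1.25,0],[1.2,1.4,0],[1.3,1.55,0],[1.4,1.7,0]]}'
python3 - <<'E'
from st import *
for t in np.arange(1,1.7,.1): print(round(t,2),end=" ");delta(*track(t,18-26*(t-.216)/1.354))
E
```

```text
clock: 12.55
tcp_pos: [0.4381, -0.1589, 0.1769]
orientation: [0.951, 2.618, -0.175]
contact_force: [-0.0, 0.1, 0.5]
grip_width: 0.0202
gripper_force: 107.5
[0.1086 0.0008 0.1936] K [0.1176 0.0007 0.1899] pitch 1.1208576927888907 [ 1.27  0.26 -1.3   2.28  0.84  0.66  0.24]
hatch ang pct 1965 [0.905 0.964 1.01 ] rmax 0.132284182225308
1.0 T [0.01, -0.01, 0.27] R [-0.24, -0.29, -0.05]
1.1 T [-0.02, 0.02, 0.0] R [0.01, 0.0, -0.05]
1.2 T [-0.01, 0.01, -0.27] R [0.26, 0.3, -0.05]
1.3 T [0.04, -0.03, -0.54] R [0.5, 0.59, -0.05]
1.4 T [0.13, -0.11, -0.8] R [0.75, 0.89, -0.05]
1.5 T [0.26, -0.22, -1.04] R [0.99, 1.18, -0.05]
1.6 T [0.43, -0.36, -1.26] R [1.24, 1.48, -0.05]
```

```bash
python3 -m pendant '{"translation":[[-0.01,0.01,-0.14],[-0.01,0.01,-0.27],[0.01,-0.01,-0.4],[0.04,-0.03,-0.54],[0.08,-0.07,-0.67],[0.13,-0.11,-0.8],[0.17,-0.15,-0.88],[0.21,-0.18,-0.96],[0.26,-0.22,-1.04],[0.3,-0.26,-1.1],[0.36,-0.3,-1.17],[0.36,-0.3,-1.17]],"delta_rot":[[0.1,0.15,0],[0.25,0.3,0],[0.4,0.45,0],[0.5,0.6,0],[0.6,0.75,0],[0.75,0.9,0],[0.85,1,0],[0.9,1.1,0],[1,1.2,0],[1.05,1.3,0],[1.1,1.35,0],[1.1,1.35,0]]}'
python3 - <<'E'
from st import *
for t in (1.57,1.65): print(round(t,2),end=" ");delta(*track(t,-8))
# plane tilt of hatch upper (inner) face
m=(abs(y)>.045)&(abs(y)<.1)&(o>.03)&(o<.14)&(abs(h)<.05)
q=np.c_[o[m],h[m]];print(np.polyfit(q[:,0],q[:,1],1),m.sum())
E
```

```text
clock: 14.1
tcp_pos: [0.4472, -0.1665, 0.1478]
orientation: [1.001, 2.755, -0.109]
contact_force: [0.5, -0.4, -0.2]
grip_width: 0.0209
gripper_force: 107.5
[0.0961 0.0008 0.1406] K [0.1054 0.0008 0.1383] pitch -7.543124424430882 [ 1.21  0.43 -1.25  2.19  0.81  0.79  0.32]
hatch ang pct 2130 [1.35  1.409 1.453] rmax 0.1311844046329915
1.57 T [0.02, -0.02, -0.04] R [0.08, 0.06, -0.06]
1.65 T [0.16, -0.14, -0.37] R [0.08, 0.06, -0.06]
[0.0218652  0.01300077] 2938
```

```bash
python3 -m pendant '{"translation":[[0.02,-0.02,-0.06],[0.03,-0.03,-0.12],[0.05,-0.05,-0.18],[0.05,-0.05,-0.18],[0.05,-0.05,-0.18]],"delta_rot":[[0,0,0],[0,0,0],[0,0,0],[0,0,0],[0,0,0]]}'
cat > pl.py <<'E'
from st import *
m=(abs(y)>.045)&(abs(y)<.1)&(o>.03)&(o<.12)&(abs(h-.013)<.03)
q=np.c_[o[m],h[m]]
for _ in range(4):
    f=np.polyfit(q[:,0],q[:,1],1);r=abs(q[:,1]-np.polyval(f,q[:,0]));q=q[r<.004]
print("hatch plane slope,z0",f,len(q),"F",get_obs()["contact_force"])
E
python3 pl.py
python3 -m pendant '{"translation":[[0.02,-0.02,-0.06],[0.03,-0.03,-0.12],[0.03,-0.03,-0.16],[0.03,-0.03,-0.16]],"delta_rot":[[0,0,0],[0,0,0],[0,0,0],[0,0,0]]}'
python3 pl.py
```

```text
clock: 14.78
tcp_pos: [0.4485, -0.1676, 0.1435]
orientation: [1.0, 2.755, -0.109]
contact_force: [0.6, 0.3, -0.4]
grip_width: 0.0205
gripper_force: 107.5
[0.0943 0.0009 0.1364] K [0.1037 0.0008 0.1341] pitch -7.510961234175834 [ 1.2   0.44 -1.23  2.19  0.82  0.79  0.31]
hatch ang pct 2116 [1.386 1.445 1.489] rmax 0.13108399003494908
hatch plane slope,z0 [-0.00243088  0.01229136] 2551 F [ 0.5495392  -0.08984294 -0.31354757]
clock: 15.32
tcp_pos: [0.4502, -0.1683, 0.1401]
orientation: [0.998, 2.754, -0.109]
contact_force: [0.3, 0.8, 3.7]
grip_width: 0.0205
gripper_force: 108.0
[0.0926 0.0015 0.1332] K [0.102  0.0014 0.1309] pitch -7.410680304928475 [ 1.19  0.45 -1.22  2.19  0.84  0.78  0.3 ]
hatch ang pct 2122 [1.388 1.446 1.49 ] rmax 0.1310675738456312
hatch plane slope,z0 [-0.00627683  0.01253831] 2551 F [-0.42049396  0.67645287  4.51365945]
```

```bash
python3 -m pendant '{"translation":[[0.1,-0.08,0.08],[0.2,-0.16,0.16],[0.3,-0.24,0.35],[0.37,-0.31,0.55],[0.37,-0.31,0.75],[0.37,-0.31,0.95],[0.37,-0.31,1.1],[0.37,-0.31,1.2],[0.37,-0.31,1.2],[0.37,-0.31,1.2]],"delta_rot":[[0,0,0],[0,0,0],[0,0,0],[0,0,0],[0,0,0],[0,0,0],[0,0,0],[0,0,0],[0,0,0],[0,0,0]]}'
python3 - <<'E'
from pl import *
s=grab("side");np.savez("s5.npz",p=s[0],W=s[2])
save("s5.png",np.hstack([cv2.resize(z[0][140:240,280:400],(400,333)),cv2.resize(s[0][110:210,220:340],(400,333))]))
E
```

```text
clock: 16.62
tcp_pos: [0.4582, -0.1761, 0.1693]
orientation: [1.0, 2.755, -0.11]
contact_force: [0.8, -0.6, -1.3]
grip_width: 0.0206
gripper_force: 107.5
[0.0814 0.0006 0.1622] K [0.0908 0.0005 0.1599] pitch -7.532300031314007 [ 1.25  0.42 -1.28  2.14  0.77  0.83  0.39]
hatch ang pct 2115 [1.385 1.445 1.49 ] rmax 0.13095635737532105
hatch plane slope,z0 [-0.00452681  0.01242471] 2554 F [-0.07691198  0.04042212 -0.59370533]
```

View pics/s5.png

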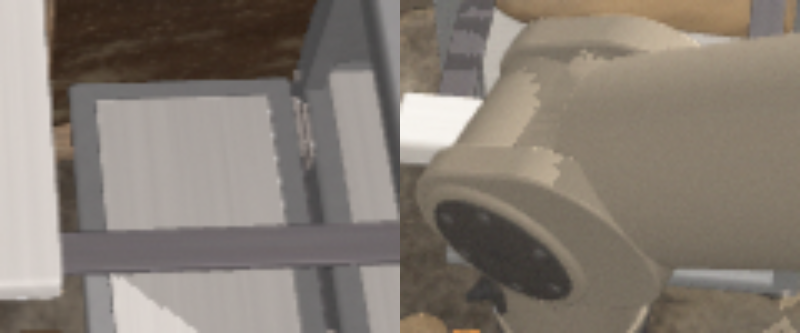

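Picture: the hatch lies level and open (left crop); the arm hides the hook in the side view. Forces are zero, so I pull the hook out.

```bash
python3 -m pendant '{"translation":[[-0.1,0.08,0.04],[-0.25,0.21,0.05],[-0.4,0.34,0.05],[-0.55,0.46,0.05],[-0.7,0.59,0.05],[-0.85,0.71,0.05],[-0.85,0.71,0.05]],"delta_rot":[[0,0,0],[0,0,0],[0,0,0],[0,0,0],[0,0,0],[0,0,0],[0,0,0]]}'; python3 pl.py
```

```text
clock: 17.6
tcp_pos: [0.4369, -0.1582, 0.1707]
orientation: [1.0, 2.755, -0.11]
contact_force: [-0.6, -0.5, -1.3]
grip_width: 0.0203
gripper_force: 107.5
[0.1093 0.0006 0.1636] K [0.1187 0.0005 0.1613] pitch -7.510276459005291 [ 1.28  0.37 -1.31  2.19  0.72  0.8   0.39]
hatch ang pct 2121 [1.388 1.445 1.489] rmax 0.13098047009546301
hatch plane slope,z0 [-0.00176385  0.01224043] 2548 F [ 0.46245248 -0.26088377 -0.96234642]
```

```bash
python3 -m pendant '{"translation":[[-0.2,0.17,0],[-0.4,0.34,0],[-0.7,0.59,0],[-1,0.84,0],[-1.3,1.1,0],[-1.53,1.29,0],[-1.53,1.29,0],[-1.53,1.29,0]],"delta_rot":[[0,0,0],[0,0,0],[0,0,0],[0,0,0],[0,0,0],[0,0,0],[0,0,0],[0,0,0]]}'; python3 - <<'E'
from pl import *
g=json.load(open("graspose.json"));Rg=Ro.from_rotvec(g[1]).as_matrix()
for h_ in (.1,.06,.03):delta(np.array(g[0])+[0,0,h_],Rg)
# where is the shank/handle now? scene+side cloud in the rod model frame
for n in("scene","side","wrist"):
    a=grab(n);L=(a[2]-c)@R
    for t in list(np.arange(-.04,.05,.02))+list(np.arange(.07,.17,.015)):
        m=(abs(L[...,0]-t)<.005)&(abs(L[...,1])<.018)&(abs(L[...,2])<.022)
        if m.sum()>6: print(n,round(t,3),m.sum(),np.percentile(L[m][:,1],[5,50,95]).round(4),"z top",np.percentile(L[m][:,2],[50,92]).round(4))
E
```

```text
clock: 18.65
tcp_pos: [0.3991, -0.1263, 0.1708]
orientation: [1.0, 2.755, -0.11]
contact_force: [-0.4, 0.8, -1.1]
grip_width: 0.0207
gripper_force: 107.5
[0.1587 0.0006 0.1638] K [0.1681 0.0006 0.1615] pitch -7.494565950618861 [ 1.33  0.25 -1.36  2.28  0.6   0.73  0.44]
hatch ang pct 2110 [1.386 1.444 1.49 ] rmax 0.13106700651623454
hatch plane slope,z0 [-0.00426224  0.01243716] 2551 F [ 0.33348643 -0.38974161 -1.65721896]
T [2.62, 2.67, -0.74] R [-0.82, -1.26, 2.34]
T [2.62, 2.67, -2.34] R [-0.82, -1.26, 2.34]
T [2.62, 2.67, -3.54] R [-0.82, -1.26, 2.34]
scene -0.04 25 [-0.0107 -0.0099 -0.0056] z top [0.0066 0.0112]
scene 0.0 29 [-0.0013  0.0099  0.014 ] z top [0.0156 0.0209]
scene 0.02 74 [-0.0117 -0.0066  0.0061] z top [0.0123 0.0157]
scene 0.04 63 [-0.0106 -0.0051  0.0065] z top [0.0115 0.0143]
scene 0.07 20 [-0.0035 -0.002   0.0013] z top [0.0039 0.0055]
scene 0.085 20 [-0.0035 -0.0016  0.0021] z top [0.004  0.0061]
scene 0.1 20 [-0.0037 -0.0011  0.0029] z top [0.0034 0.0061]
scene 0.115 15 [-0.0041 -0.0022  0.0004] z top [0.0047 0.0062]
side -0.04 86 [-0.0106 -0.0014  0.0096] z top [0.0098 0.0139]
side -0.02 58 [-0.0119 -0.0024  0.0091] z top [0.0125 0.0156]
side 0.0 7 [-0.0149 -0.0116  0.0168] z top [-0.0134 -0.0104]
wrist -0.04 2468 [-0.01   -0.0007  0.0088] z top [0.0098 0.0126]
wrist -0.02 1462 [-0.0162 -0.0005  0.0159] z top [0.0129 0.0207]
wrist 0.0 1231 [-0.0126 -0.0001  0.0134] z top [0.013  0.0194]
wrist 0.02 623 [-0.0103 -0.0005  0.0089] z top [0.0131 0.014 ]
wrist 0.04 187 [-0.0096 -0.001   0.0082] z top [0.013  0.0143]
wrist 0.07 10 [-0.0037  0.0004  0.0023] z top [0.0025 0.0035]
```

```bash
python3 -m pendant '{"translation":[[0.1,0.4,0],[0.4,0.9,0],[0.9,1.4,-0.2],[1.5,1.9,-0.4],[2.1,2.3,-0.6],[2.62,2.67,-0.74],[2.62,2.67,-0.74],[2.62,2.67,-0.74],[2.62,2.67,-0.74]],"delta_rot":[[-0.1,-0.2,0.4],[-0.2,-0.4,0.9],[-0.4,-0.6,1.4],[-0.6,-0.9,1.9],[-0.8,-1.2,2.3],[-0.82,-1.26,2.34],[-0.82,-1.26,2.34],[-0.82,-1.26,2.34],[-0.82,-1.26,2.34]]}'; cat > rm.py <<'E'
from h import *
c,R=rod_now();g=json.load(open("graspose.json"));Rg=Ro.from_rotvec(g[1]).as_matrix()
print("rod centre",c-C,"x",R[:,0]-rodR(YAW,0)[:,0],get_obs()["joints"])
for h_ in (.1,.03,.006,0):delta(np.array(g[0])+[0,0,h_],Rg)
for n in("scene","side","wrist"):
    a=grab(n);L=(a[2]-c)@R
    if n=="scene": save("s6.png",cv2.resize(a[0][150:270,170:330],(640,480)))
    hsv=cv2.cvtColor(a[0],cv2.COLOR_RGB2HSV)
    for lo,hi,nm in((-.04,-.02,"h"),(.025,.04,"h"),(.065,.08,"s"),(.095,.12,"s"),(.12,.16,"s")):
        w=.018 if nm=="h" else .007
        m=(L[...,0]>lo)&(L[...,0]<hi)&(abs(L[...,1])<w)&(L[...,2]>-.002)&(L[...,2]<.022)
        if nm=="h": m&=(hsv[...,1]>110)
        if m.sum()>6: print(n,nm,lo,m.sum(),"y",np.percentile(L[m][:,1],[5,50,95]).round(4),"z",np.percentile(L[m][:,2],[50,90]).round(4))
E
python3 rm.py
```

```text
clock: 19.98
tcp_pos: [0.464, -0.0598, 0.1522]
orientation: [0.682, 2.712, -0.117]
contact_force: [0.2, 0.6, -0.3]
grip_width: 0.0208
gripper_force: 107.7
rod centre [-0.00084919 -0.00011006  0.09983692] x [-0.00026237 -0.00049306 -0.00020278] [ 0.93994284  0.30753343 -1.20066228  2.28992249  0.91827517  0.65715983
  0.14796667]
T [0.03, 0.0, 0.01] R [0.01, -0.01, 0.01]
T [0.03, 0.0, -2.79] R [0.01, -0.01, 0.01]
T [0.03, 0.0, -3.75] R [0.01, -0.01, 0.01]
T [0.03, 0.0, -3.99] R [0.01, -0.01, 0.01]
scene h -0.04 15 y [-0.0109 -0.0078 -0.0022] z [0.0111 0.0144]
scene h 0.025 94 y [-0.0114 -0.0072  0.0064] z [0.0122 0.0152]
scene s 0.065 24 y [-0.0041 -0.0019  0.002 ] z [0.0035 0.0062]
scene s 0.095 43 y [-0.0042 -0.0021  0.001 ] z [0.0043 0.0064]
scene s 0.12 9 y [-0.0037 -0.0018  0.0005] z [0.0046 0.006 ]
side h -0.04 87 y [-0.0112 -0.0023  0.0074] z [0.0121 0.0143]
wrist h -0.04 2594 y [-0.0104 -0.001   0.0083] z [0.0123 0.0133]
wrist h 0.025 673 y [-0.0105 -0.0012  0.0077] z [0.0135 0.0142]
wrist s 0.065 11 y [-0.004  -0.0001  0.0021] z [0.0027 0.0036]
```

```bash
python3 -m pendant '{"translation":[[0.03,0,-0.5],[0.03,0,-1.2],[0.03,0,-1.9],[0.03,0,-2.6],[0.03,0,-2.8],[0.03,0,-2.8],[0.03,0,-2.8]],"delta_rot":[[0.05,0.1,0],[0.12,0.23,0],[0.12,0.23,0],[0.12,0.23,0],[0.12,0.23,0],[0.12,0.23,0],[0.12,0.23,0]]}'; python3 rm.py
```

```text
clock: 21.0
tcp_pos: [0.4656, -0.0594, 0.0828]
orientation: [0.687, 2.733, -0.11]
contact_force: [-0.4, -0.2, -0.7]
grip_width: 0.0209
gripper_force: 107.7
rod centre [1.09099316e-03 7.16942824e-05 3.06162825e-02] x [-0.0003371  -0.00011975 -0.02197083] [ 0.75453942  0.45469427 -1.03021817  2.33140111  1.19589241  0.63508044
 -0.12334142]
T [-0.03, -0.01, 2.78] R [-0.12, -0.22, 0.0]
T [-0.03, -0.01, -0.02] R [-0.12, -0.22, 0.0]
T [-0.03, -0.01, -0.98] R [-0.12, -0.22, 0.0]
T [-0.03, -0.01, -1.22] R [-0.12, -0.22, 0.0]
scene h -0.04 20 y [-0.0118 -0.0093 -0.0051] z [0.008  0.0136]
scene h 0.025 84 y [-0.0117 -0.0059  0.0072] z [0.0121 0.0161]
scene s 0.065 23 y [-0.004  -0.0022  0.0025] z [0.0043 0.006 ]
scene s 0.095 37 y [-0.0034 -0.0018  0.0018] z [0.0038 0.0064]
scene s 0.12 8 y [-0.0037 -0.0011  0.0019] z [0.0037 0.0069]
side h -0.04 82 y [-0.0117 -0.0031  0.0093] z [0.0117 0.0148]
wrist h -0.04 2547 y [-0.0104 -0.001   0.0082] z [0.0122 0.0133]
wrist h 0.025 656 y [-0.0104 -0.0012  0.0076] z [0.0134 0.0142]
wrist s 0.065 10 y [-0.004   0.0001  0.0021] z [0.0028 0.0036]
```

View pics/s6.png

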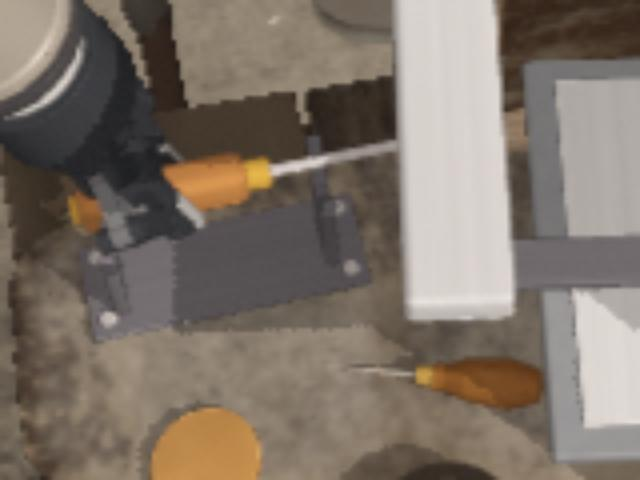

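The rod hovers over the rest, parallel to the plate; lower it.

```bash
python3 -m pendant '{"translation":[[-0.02,0,-0.3],[-0.02,0,-0.6],[-0.02,0,-0.85],[-0.02,0,-1.0],[-0.02,0,-1.1],[-0.02,0,-1.18],[-0.02,0,-1.18],[-0.02,0,-1.18]],"delta_rot":[[0,0,0],[0,0,0],[0,0,0],[0,0,0],[0,0,0],[0,0,0],[0,0,0],[0,0,0]]}'; python3 rm.py
```

```text
clock: 22.15
tcp_pos: [0.4648, -0.0592, 0.0529]
orientation: [0.686, 2.734, -0.109]
contact_force: [0.6, 0.5, -1.6]
grip_width: 0.021
gripper_force: 107.7
rod centre [0.0003739  0.00032692 0.00065914] x [-9.66886410e-05  3.64831538e-04 -2.26529384e-02] [ 0.69400004  0.51935646 -0.97109879  2.35013639  1.33684587  0.63363715
 -0.25852459]
T [-0.0, -0.02, 3.98] R [-0.12, -0.23, -0.0]
T [-0.0, -0.02, 1.18] R [-0.12, -0.23, -0.0]
T [-0.0, -0.02, 0.22] R [-0.12, -0.23, -0.0]
T [-0.0, -0.02, -0.02] R [-0.12, -0.23, -0.0]
scene h -0.04 18 y [-0.0113 -0.0099 -0.0045] z [0.0099 0.013 ]
scene h 0.025 79 y [-0.0118 -0.006   0.0072] z [0.0128 0.0163]
scene s 0.065 20 y [-0.0039 -0.0015  0.0015] z [0.0036 0.0065]
scene s 0.095 35 y [-0.0043 -0.0019  0.0021] z [0.0037 0.0059]
scene s 0.12 8 y [-0.0036 -0.0008  0.0013] z [0.005  0.0058]
side h -0.04 69 y [-0.0121 -0.0026  0.0081] z [0.0117 0.0144]
wrist h -0.04 2544 y [-0.0104 -0.001   0.0082] z [0.0123 0.0132]
wrist h 0.025 662 y [-0.0103 -0.0012  0.0078] z [0.0134 0.0142]
wrist s 0.065 12 y [-0.004  -0.0009  0.0021] z [0.0029 0.0037]
```

```bash
python3 -m pendant '{"translation":[[0,0,-0.03],[0,0,-0.06],[0,0,-0.06],[0,0,-0.06]],"delta_rot":[[0,0,0],[0,0,0],[0,0,0],[0,0,0]]}' 0 20
python3 -m pendant '{"translation":[[0,0,0],[0,0,0],[0,0,0],[0,0,0],[0,0,0],[0,0,0]],"delta_rot":[[0,0,0],[0,0,0],[0,0,0],[0,0,0],[0,0,0],[0,0,0]]}' 1
python3 -m pendant '{"translation":[[-0.1,0.05,0.3],[-0.25,0.13,0.8],[-0.45,0.25,1.4],[-0.65,0.35,2],[-0.8,0.42,2.5],[-0.97,0.51,3],[-0.97,0.51,3],[-0.97,0.51,3]],"delta_rot":[[0,0,0],[0,0,0],[0,0,0],[0,0,0],[0,0,0],[0,0,0],[0,0,0],[0,0,0]]}'
python3 - <<'E'
from pl import *
u=np.array([np.cos(np.radians(YAW)),np.sin(np.radians(YAW)),0]);w=np.array([-u[1],u[0],0])
x=grab("wrist");p,W=x[0],x[2];save("w7.png",p)
hsv=cv2.cvtColor(p,cv2.COLOR_RGB2HSV);d=W-C;X=d@u;Y=d@w;Z=W[...,2]
col=(abs(Y)<.03)&(X>-.08)&(X<.07)&(Z>.045)&(Z<.11)&(hsv[...,1]>110)&(hsv[...,2]>90)
print("col X",np.percentile(X[col],[1,99]))
for t in (-.036,-.012,.012,.036,.048):
    m=col&(abs(X-t)<.003); print(t,m.sum(),np.percentile(Y[m],[3,50,97]).round(4),np.percentile(Z[m],90).round(4))
for t in np.arange(.065,.18,.02):
    k=(abs(X-t)<.005)&(abs(Y)<.012)&(Z>.06)&(Z<.1)
    if k.sum(): print("sh",round(t,3),k.sum(),np.percentile(Y[k],[5,50,95]).round(4),np.median(Z[k]).round(4))
E
```

```text
clock: 22.8
tcp_pos: [0.4651, -0.0591, 0.0521]
orientation: [0.684, 2.732, -0.111]
contact_force: [-5.5, -0.2, 16.7]
grip_width: 0.021
gripper_force: 110.8
clock: 23.55
tcp_pos: [0.4646, -0.0593, 0.0512]
orientation: [0.687, 2.734, -0.11]
contact_force: [0.5, 0.4, -0.0]
grip_width: 0.0853
gripper_force: 0.0
clock: 24.55
tcp_pos: [0.4403, -0.0468, 0.1261]
orientation: [0.687, 2.734, -0.11]
contact_force: [0.1, 0.5, 0.1]
grip_width: 0.0853
gripper_force: 0.0
[0.1818 0.12   0.1361] K [0.1907 0.1182 0.1328] pitch -1.3052731076499269 [ 0.87  0.32 -1.16  2.35  0.97  0.63  0.05]
hatch ang pct 2131 [1.384 1.445 1.489] rmax 0.13108043460038035
hatch plane slope,z0 [-0.00410198  0.01237846] 2571 F [ 0.36361521  0.23401625 -0.60989941]
col X [-0.04853879  0.05235983]
-0.036 358 [-0.0106 -0.0003  0.0093] 0.0842
-0.012 261 [-0.0102  0.0002  0.0095] 0.0841
0.012 209 [-0.0095  0.0003  0.0095] 0.0838
0.036 157 [-0.0097 -0.0004  0.0093] 0.0837
0.048 42 [-0.0053  0.0003  0.0053] 0.0777
sh 0.065 53 [-0.0027  0.0004  0.0035] 0.0716
sh 0.085 447 [-0.0114 -0.0012  0.0112] 0.0695
sh 0.105 54 [-0.0021  0.0004  0.0039] 0.0711
sh 0.125 51 [-0.0022  0.0004  0.004 ] 0.0712
sh 0.145 40 [-0.0023  0.0004  0.0032] 0.0709
sh 0.165 13 [-0.0018  0.0005  0.0033] 0.0708
```

View pics/w7.png

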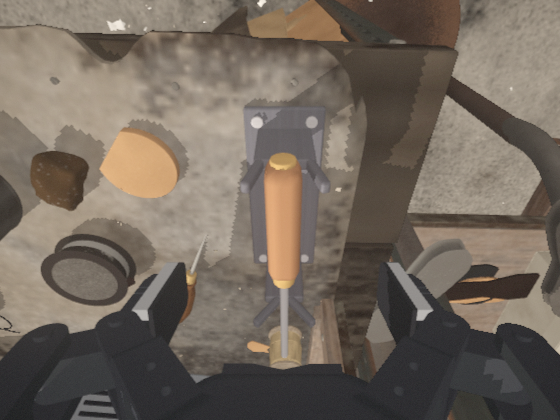

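The rod lies in both cradles exactly as it did before (handle (283,215), shank in the fork (283,315)), the hatch is level at its stop, and the gripper is clear.

```bash
python3 -c "from bench import hand_in; print(hand_in())"
```

```text
the job is handed in; nothing more can be done
None
```

The job is handed in at about 25 s of the 50: the hatch was swung fully open against its stop with the rod, which is unhooked and back in its rest to within about 1 mm of its measured starting position. No contact was felt except rod on ring and rod on rest.

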